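Seat the sample cell in the photometer's light path

TASK

Take the finned sample cell out of the rack and lower it into the well of the photometer. Pressing only gently, turn it until the key under its foot drops into the slot that runs along the light path, so that its clear faces look at the lamp and the detector; leave it upright and fully home in the well, let go, and do not disturb the other things. Do not drop the glass cell or force it.

Things in the scene. Friction and masses are not known exactly. Their poses are not given: they have to be found in the camera images.
- cell: Loose glass sample cell, 100 g, 77 mm tall, square glass body 22 mm: clear faces towards its +x and -x, frosted white ones +y and -y. Round black foot and cap, both 33 mm across; foot 6-12 mm up, bevelled below; cap 44-52 mm up. Under the foot a straight key bar along x, 28 long, 8 wide, 6 high. Origin: centre of the key's underside; z up. A half turn makes no difference.
- cell_fin (a point): Middle of the cell's grip fin, 64 mm above the cell's origin: an upright grey fin on the cap, 30 mm long along the cell's x, 10 mm thick across y, reaching from 52 to 77 mm above the origin. Grip it across its 10 mm. No other thing in the rack has a fin or is as tall.
- photometer: Fixed photometer: low white case, 190 mm (x) by 200 mm (y), deck 55 mm above the table. Origin on the table on the well's axis; x from its front panel to its back, z up. On the deck stands a black optics ring, 80 mm across, its flat top 105 mm above the table, with two arms sticking out to 91 mm from the axis, top 102 mm above the table: a round metal lamp barrel and, opposite, a square grey detector.
- well_mouth (a point): Centre of the mouth of the round well in the optics ring, 105 mm above the table. The well is 35.5 mm across and straight, 39 mm deep to its floor. Everything is rigid. The cell breaks if it bears on the photometer with over 35 N in all, also when twisted on in the slot; 3 to 8 N suffice to feel the floor and find the slot. When the cell is home its cap's top stands 7 mm above the ring.
- well_floor (a point): Centre of the well's flat floor, 66 mm above the table. A slot through it, 31 by 10 mm, 7 deep, takes the key. The slot lies along the light path (lamp to detector), clamped at an unreported 7 to 40 degrees counter-clockwise, seen from above, of the case's x. Off the slot the cell stops with its origin at 66 mm; within about 4 degrees of it, it sinks to 60 mm, foot on the floor.
- rack: The fixed white rack block, 66 mm (x) by 186 mm (y), 30 mm high; origin at the centre of its underside. Three round holes 35 mm wide and 20 mm deep (floor 10 mm above the table) in a row along y, 58 mm apart, hold the cell and the two vials in any order.
- vial1: Bystander: a short round vial with a flat black cap, 31 mm diameter, 40 mm tall, standing in the rack. Origin: centre of its underside.
- vial2: Bystander: a vial like vial1, in another hole of the rack.
- wash_bottle: Bystander: white plastic bottle, 72 mm diameter, 170 mm tall, blue cap. Origin: centre of its underside.
- beaker: Bystander: glass beaker, 70 mm diameter, 85 mm tall. Origin: centre of its underside.
- jar: Bystander: white jar, 60 mm diameter, 60 mm tall. Origin: centre of its underside.
- flask: Bystander: conical glass flask, 76 mm diameter, 110 mm tall. Origin: centre of its underside.
- spatula: Bystander: steel spoon 160 mm long lying on the bench. Origin: at its underside, x along it.
Things that resemble listed ones, but are neither listed nor needed, are in the scene too. Leave any orange look-alike of the cell alone.

How it is judged:
By the outcome, as a careful person would: the job done as asked, in the order asked, and still so for the second after the job is handed in, with the robot touching nothing.
It also fails if it takes over 64 s, if anything falls off the work surface, if the arm or the gripper's body presses on something with over 40 N, if the wrist force passes 120 N, or if a joint passes its speed limit or range.

ROBOT

A 6-joint arm with a two-finger parallel gripper is mounted at the origin on the work surface. World frame = base frame: x ahead of the robot, y to its left, z up, the work surface at z = 0. Lengths are in m, angles in rad, forces in N, time in s.
With the tool pointing down it reaches from about 0.3 to 0.775 m from the base axis. Payload 14.6 kg.
Tool frame: the origin (TCP) lies at the centre of the arm's flange, where the gripper is bolted on; the fingertips stand 199 mm ahead of it and the grasp point (between the pads) lies 180 mm ahead of it; z points along the fingers, y is the line along which they close (so a half turn about z gives the same grasp; the last joint's range is limited). The gripper opens to 94 mm and grips with 3 to 60 N. Pads are 16 mm wide; open, the fingers measure 119 mm over their backs; the gripper's body (75 mm by 177 mm) begins 78 mm behind the grasp point.
Start: joints at [-1.169, 0.3, 1.521, -0, 1.321, -0.067], TCP at [0.248, -0.491, 0.405] pointing down, gripper open.
Joint ranges: [-3.03, 3.03], [-0.79, 2.21], [0.23, 2.52], [-1.04, 4.18], [0, 3.07], [-2.55, 2.55]. Speed limits (rad/s): [2.22, 2.22, 2.57, 3.14, 3.14, 3.14].

INTERFACE

Orientations are given as a 3x3 rotation matrix whose columns are the frame's x, y, z axes.
In Python, from plant import get_state, grab_frame, job_done gives the robot as it stands. The module is installed in compiled form; this text tells all that it offers.
- The arm moves only by the tool servo_tool, never from a script. Its argument "plan" is a list of rows, each an object of numbers: "x", "y", "z": the shift along the world's x, y, z in cm; "twist": the turn about the world's z in degrees. In form: [{"x": .., "y": .., "z": .., "twist": ..}, ...]. A call has 1 to 12 rows; each row is the pose to reach, as a shift and turn from the pose commanded when the call began; what a row does not reach only later rows make up. A row lasts 1/12 s, in which the tool goes at most 41.7 mm and 7.16 degrees, less where a joint would pass 70% of its speed; a pose out of reach is approached as far as the arm can. A call with a gripper value outside its range is refused whole. "grip" is the closure, from 0 (fully open) to 1 (shut), set as the call begins (left out, the last holds). The fingers move at their own pace and stop on an object; "force" is the grip in N (left out, the last holds). Time passes only in rows, so rows that repeat a pose let the fingers close. It gives the time, the measured TCP pose, the force, the opening and the grip force at its end, in the units of the state.
- get_state(): the state, without advancing time (a new reading comes with each control period).
- grab_frame(name): name is "scene" or "top" or "wrist"; returns a dict with "color" (384x512x3 uint8, blue, green, red), "range_z" (384x512 float32, m along the optical axis (not along the pixel's ray), 0 where there is no reading), "K" (3x3 intrinsics, pixels), "R" (3x3) and "t" (3): a world point X has camera coordinates R X + t; the wrist camera has in their place "T_tool_cam" (4x4, takes a point from camera to tool coordinates, whose origin is the TCP and whose axes are the flange's). Camera axes: x right, y down, z forward; pixel columns grow to the right and rows downward; lengths in m; the calibration is good to about 2 mm. A picture is of the moment at which its call begins: read the wrist's pose just before it.
- job_done(): hands the job in; it is judged then, once.
The state is a dict: "t": time; "q": joint angles; "joint_vel": joint speeds; "joint_torque": joint torques, N m; "eef_pos": TCP position; "tcp_rot": TCP orientation; "contact_force": force on the tool from outside, world axes, zero at the start; "moment": the same for the moment, N m; "opening": finger opening in m; "grip_force": force on a finger pad.
Only numpy, scipy, OpenCV 4.12 (cv2) and the standard library are available. Lean on these libraries where they do the work, as an engineer would, in place of code of your own. Each camera call takes 0.05 s, during which the arm holds its last target. There are 200 camera calls.

## Working session

There is one attempt and no reset: what is moved stays moved. The work goes in short steps, Python scripts to look and compute and a tool call to move; the robot and the scene stay as the last step left them, time stands still between calls to the robot, and variables do not carry over. Pictures are saved under pics/ and viewed, at most 10 in all, crops included, and the job is handed in when it is done.

Besides the shell and the picture viewer there is one more tool, called after ">>>" as name(argument=value, ...), one argument or row to a line, values as JSON. servo_tool: Moves the arm, as the interface text tells. Its arguments: {"type":"object","properties":{"plan":{"type":"array","items":{"type":"object","properties":{"x":{"type":"number"},"y":{"type":"number"},"z":{"type":"number"},"twist":{"type":"number"}}}},"grip":{"type":"number"},"force":{"type":"number"}},"required":["plan"]}

```bash
mkdir -p pics; cat > h.py <<'E'
import numpy as np, cv2
from plant import get_state, grab_frame, job_done
def world(f,s=None):
    z=f["range_z"]; v,u=np.mgrid[:z.shape[0],:z.shape[1]]; K=f["K"]
    P=np.stack([(u-K[0,2])/K[0,0]*z,(v-K[1,2])/K[1,1]*z,z],-1)
    if "R" in f: W=(P-f["t"])@f["R"]
    else:
        T=f["T_tool_cam"]; W=(P@T[:3,:3].T+T[:3,3])@np.array(s["tcp_rot"]).T+s["eef_pos"]
    W[z==0]=np.nan
    return W
E
python3 - <<'E'
from h import *
s=get_state(); print(s)
for n in("scene","top"):
    f=grab_frame(n); cv2.imwrite(f"pics/{n}1.png",f["color"]); np.save(f"{n}W.npy",world(f)); 
E
```

```text
{'t': 0.0, 'q': array([-1.16859476e+00,  3.00434110e-01,  1.52162149e+00,  3.84886419e-05,
        1.32070743e+00, -6.65673709e-02]), 'joint_vel': array([-1.93954478e-03, -1.86106799e-03,  1.26373807e-03, -3.82257547e-05,
        6.84190715e-07,  1.69281560e-05]), 'joint_torque': array([-3.44359971e-03, -5.31816852e+01, -3.52738345e+01,  7.07440870e-02,
        2.44933198e-02, -9.54093798e-05]), 'eef_pos': array([ 0.24848024, -0.49061586,  0.40408939]), 'tcp_rot': array([[ 8.92129481e-01,  4.51779604e-01, -4.23821290e-04],
       [ 4.51779788e-01, -8.92128820e-01,  1.09157619e-03],
       [ 1.15048671e-04, -1.16530119e-03, -9.99999314e-01]]), 'contact_force': array([-0.82601217, -0.32521277,  0.54501194]), 'moment': array([ 0.0054887 , -0.00492739, -0.02499105]), 'grip_force': 0.0, 'opening': 0.09413357309461345}
```

View pics/top1.png

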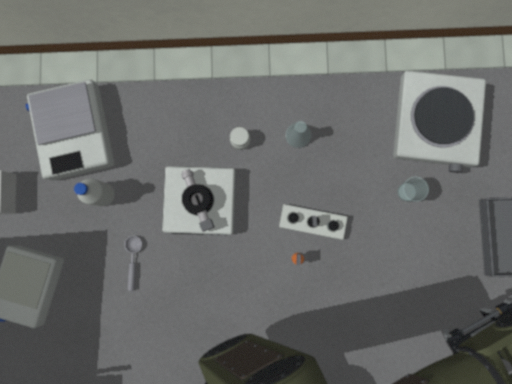

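View pics/scene1.png

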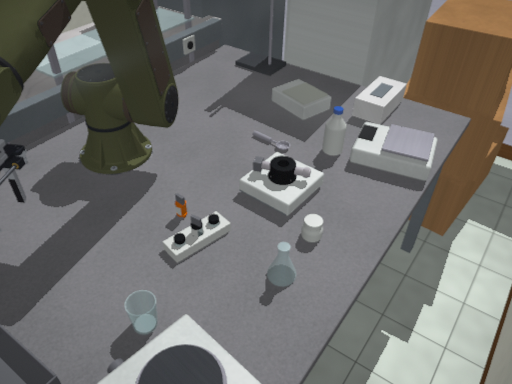

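The top view shows the photometer, with its black ring at (198,200), one arm end at (187,177) and the other at (207,224). The rack is at (314,222). Candidates for the cell are the black caps at (293,217) and (335,226), the finned grey one at (314,222) in the rack's middle hole, and the orange look-alike at (297,258), outside the rack. The middle one fits because it is tall and finned. I'll confirm that in a crop and measure it.

```bash
python3 - <<'E'
from h import *
W=np.load("topW.npy"); im=cv2.imread("pics/top1.png")
a=cv2.resize(im[160:245,155:245],None,fx=4.4,fy=4.4,interpolation=cv2.INTER_CUBIC)
b=cv2.resize(im[190:275,265:355],None,fx=4.4,fy=4.4,interpolation=cv2.INTER_CUBIC)
cv2.imwrite("pics/c1.png",np.hstack([a,b]))
for n,(u,v) in dict(ring=(198,200),armA=(187,177),armB=(207,224),fin=(314,222),v1=(293,217),v2=(335,226),orange=(297,258)).items(): print(n,W[v,u].round(4))
def rect(m,n):
    p=W[m][:,:2]; r=cv2.minAreaRect((p*1000).astype(np.float32)); print(n,len(p),W[m][:,2].mean().round(4),r)
v,u=np.mgrid[:384,:512]; z=W[...,2]
def box(u0,u1,v0,v1): return (u>=u0)&(u<u1)&(v>=v0)&(v<v1)
rect(box(155,245,160,245)&(abs(z-.055)<.006),"deck")
rect(box(155,245,160,245)&(abs(z-.104)<.004),"ring+arms")
rect(box(265,355,195,245)&(abs(z-.03)<.006),"rack")
m=box(300,330,205,240)&(z>.070); rect(m,"fin"); print(W[m].mean(0))
E
```

```text
ring [0.5799 0.1704 0.059 ]
armA [0.6416 0.1942 0.0961]
armB [0.5098 0.1411 0.0974]
fin [ 0.5067 -0.1527  0.0832]
v1 [ 0.5235 -0.0971  0.0538]
v2 [ 0.4947 -0.2152  0.0464]
orange [ 0.4093 -0.1028  0.0739]
deck 3412 0.0547 ((581.3883056640625, 168.972412109375), (199.77378845214844, 192.3419952392578), 86.88201904296875)
ring+arms 576 0.1041 ((577.4459228515625, 169.09194946289062), (170.20372009277344, 78.50324249267578), 4.305150508880615)
rack 1118 0.0302 ((511.4847412109375, -155.6890411376953), (186.05555725097656, 66.21537780761719), 77.01824951171875)
fin 45 0.0858 ((512.034912109375, -155.39096069335938), (28.3739013671875, 9.925939559936523), 3.8038766384124756)
[ 0.51162026 -0.15474681  0.08577028]
```

View pics/c1.png

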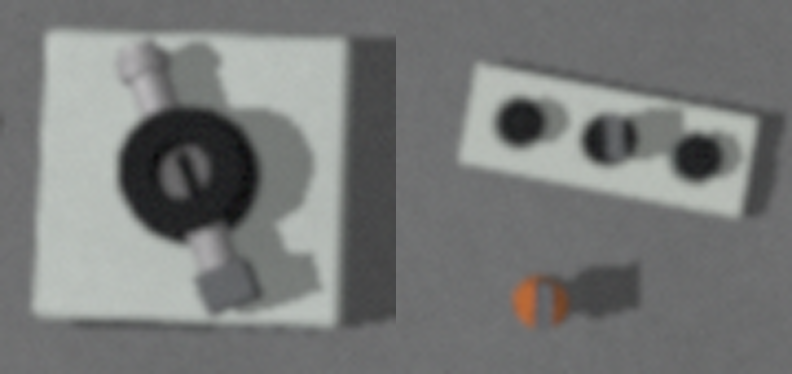

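The crop confirms it. The black-capped piece with a grey fin in the middle hole is the only finned thing in the rack. The slot in the well is visible, lying along the line between the arms. I'm moving above the fin for a wrist look.

>>> servo_tool(
  plan=[
    {"x": 2.4, "y": 3.0, "twist": -2},
    {"x": 4.8, "y": 6.1, "twist": -4},
    {"x": 7.2, "y": 9.2, "twist": -6},
    {"x": 9.6, "y": 12.3, "twist": -8},
    {"x": 12, "y": 15.4, "twist": -11},
    {"x": 14.4, "y": 18.4, "twist": -13},
    {"x": 16.8, "y": 21.5, "twist": -15},
    {"x": 19.2, "y": 24.6, "twist": -17},
    {"x": 21.6, "y": 27.7, "twist": -19},
    {"x": 24, "y": 30.7, "twist": -21},
    {"x": 26.3, "y": 33.6, "twist": -23},
    {"x": 26.3, "y": 33.6, "twist": -23},
  ],
)

```text
schema error: expected keys x, y, z, twist
```

```bash
cat > w.py <<'E'
from h import *
import sys
s=get_state(); f=grab_frame("wrist"); W=world(f,s); z=W[...,2]
cv2.imwrite(f"pics/{sys.argv[1]}.png",f["color"]); np.savez("wrist.npz",W=W,im=f["color"])
R=np.array(s["tcp_rot"]); print(s["t"],s["eef_pos"],np.degrees(np.arctan2(R[1,1],R[0,1])),R[:,2],s["contact_force"],s["opening"],s["q"])
E
python3 w.py w1
python3 - <<'E'
from h import *
d=np.load("wrist.npz"); W=d["W"]; z=W[...,2]
r=np.hypot(W[...,0]-.512,W[...,1]+.155)
m=(r<.03)&(z>.075)&(z<.1); p=(W[m][:,:2]*1000).astype(np.float32); print(m.sum(),np.median(z[m]),cv2.minAreaRect(p),np.argwhere(m).mean(0))
m=(r<.03)&(z>.045)&(z<.07); p=(W[m][:,:2]*1000).astype(np.float32); print("cap",m.sum(),np.median(z[m]) if m.any() else 0,cv2.minEnclosingCircle(p) if m.any() else 0)
E
```

```text
0.1 [ 0.24848821 -0.49064172  0.40411775] -63.139983946428316 [-4.38240183e-04  1.00566361e-03 -9.99999398e-01] [-0.31632405 -0.10110848 -1.00472793] 0.09392803219247166 [-1.16859374e+00  3.00459882e-01  1.52152106e+00 -9.91438201e-06
  1.32070867e+00 -6.65906326e-02]
0 nan ((0.0, 0.0), (0.0, 0.0), 0.0) [nan nan]
cap 0 0 0
  return _methods._mean(a, axis=axis, dtype=dtype,
  ret = ret.dtype.type(ret / rcount)
<stdin>:4: RuntimeWarning: Mean of empty slice.
  ret = um.true_divide(
```

View pics/w1.png

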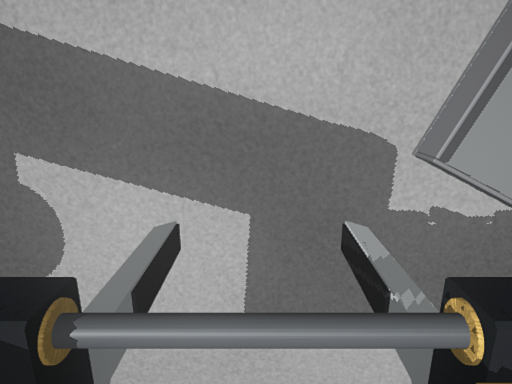

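The move was refused because every row needs all four keys, so this picture shows only bare bench, with the fingertips at (180,225) and (345,225). I'm sending it again.

>>> servo_tool(
  plan=[
    {"x": 2.4, "y": 3.0, "z": 0, "twist": -2},
    {"x": 4.8, "y": 6.1, "z": 0, "twist": -4},
    {"x": 7.2, "y": 9.2, "z": 0, "twist": -6},
    {"x": 9.6, "y": 12.3, "z": 0, "twist": -8},
    {"x": 12, "y": 15.4, "z": 0, "twist": -11},
    {"x": 14.4, "y": 18.4, "z": 0, "twist": -13},
    {"x": 16.8, "y": 21.5, "z": 0, "twist": -15},
    {"x": 19.2, "y": 24.6, "z": 0, "twist": -17},
    {"x": 21.6, "y": 27.7, "z": 0, "twist": -19},
    {"x": 24, "y": 30.7, "z": 0, "twist": -21},
    {"x": 26.3, "y": 33.6, "z": 0, "twist": -23},
    {"x": 26.3, "y": 33.6, "z": 0, "twist": -23},
  ],
)

```text
t: 1.15
eef_pos: [0.5139, -0.1504, 0.4043]
tcp_rot: [[0.998, 0.069, 0.0], [0.069, -0.998, 0.001], [0.0, -0.001, -1.0]]
contact_force: [-1.2, -0.0, 0.6]
opening: 0.0939
grip_force: 0.0
```

```bash

python3 w.py w2
cat > fin.py <<'E'
from h import *
d=np.load("wrist.npz"); W=d["W"]; z=W[...,2]
r=np.hypot(W[...,0]-.512,W[...,1]+.155)
for lo,hi in((.078,.1),(.045,.07)):
    m=(r<.03)&(z>lo)&(z<hi)
    if m.sum()<5: print("none");continue
    p=(W[m][:,:2]*1000).astype(np.float32); print(m.sum(),np.median(z[m]),cv2.minAreaRect(p),cv2.minEnclosingCircle(p),np.argwhere(m).mean(0))
E
python3 fin.py
```

```text
1.15 [ 0.51394202 -0.15044634  0.40427747] -86.01882530766167 [ 8.39371527e-05  9.21682221e-04 -9.99999572e-01] [-1.23473293 -0.02804405  0.582182  ] 0.09390702126937034 [-3.53292913e-01  2.67970598e-01  1.56277610e+00  9.24813326e-04
  1.31108621e+00  1.14778127e+00]
361 0.08758562189597568 ((508.41552734375, -152.0012969970703), (29.91498565673828, 9.440561294555664), 3.9143383502960205) ((508.41766357421875, -152.4711151123047), 15.518234252929688) [189.         262.02770083]
528 0.06258311912416578 ((509.3807067871094, -152.06124877929688), (30.753124237060547, 32.26041793823242), 2.821031093597412) ((508.3470153808594, -152.2064971923828), 16.466476440429688) [181.21022727 262.22727273]
```

View pics/w2.png

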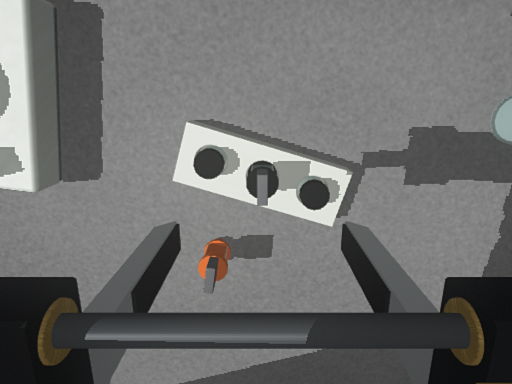

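The wrist view shows the rack with the cell's fin at (262,189), between the fingers, and vials at (209,162) and (314,194). The orange decoy is at (212,262). Wrist and top disagree by 3 mm, so I'm checking the hand-eye calibration against the fingertips.

```bash
python3 - <<'E'
from h import *
f=grab_frame("wrist"); z=f["range_z"]; v,u=np.mgrid[:384,:512]; K=f["K"]; T=f["T_tool_cam"]
P=np.stack([(u-K[0,2])/K[0,0]*z,(v-K[1,2])/K[1,1]*z,z],-1)@T[:3,:3].T+T[:3,3]
print(T.round(4),K)
m=(z>0)&(P[...,2]<.215)&(v<300)
for side in(-1,1):
    q=P[m&((u-262)*side>0)]; t=q[q[:,2]>.190]; print(len(q),q.max(0),t.min(0),t.max(0))
    print([ (uu,P[230,uu].round(4)) for uu in ((150,165,178) if side<0 else (345,360,372))])
E
```

```text
[[-7.000e-04 -9.631e-01 -2.691e-01  7.800e-02]
 [ 1.000e+00 -6.000e-04 -5.000e-04  0.000e+00]
 [ 3.000e-04 -2.691e-01  9.631e-01  1.930e-02]
 [ 0.000e+00  0.000e+00  0.000e+00  1.000e+00]] [[332.8197957    0.         260.35545284]
 [  0.         332.8197957  189.39023837]
 [  0.           0.           1.        ]]
5368 [ 0.03422116 -0.04633385  0.19924938] [-0.00791508 -0.05689839  0.19002541] [ 0.009868   -0.04653372  0.19924938]
[(150, array([-0.0815, -0.137 ,  0.4032])), (165, array([ 0.0094, -0.0509,  0.1845])), (178, array([ 0.0053, -0.0466,  0.1943]))]
5135 [0.03432805 0.06498387 0.19872657] [-0.00830169  0.04673369  0.19006318] [0.00963461 0.05702017 0.19872657]
[(345, array([0.0068, 0.0467, 0.1905])), (360, array([0.0093, 0.0531, 0.1846])), (372, array([-0.0811,  0.1378,  0.402 ]))]
```

>>> servo_tool(
  plan=[
    {"x": -0.2, "y": 0.1, "z": -3, "twist": 0},
    {"x": -0.3, "y": 0.2, "z": -6, "twist": 0},
    {"x": -0.3, "y": 0.2, "z": -8.5, "twist": 0},
    {"x": -0.3, "y": 0.2, "z": -8.5, "twist": 0},
    {"x": -0.3, "y": 0.2, "z": -8.5, "twist": 0},
  ],
)

```text
t: 1.67
eef_pos: [0.508, -0.1536, 0.3196]
tcp_rot: [[0.998, 0.066, -0.002], [0.066, -0.998, 0.001], [-0.002, -0.001, -1.0]]
contact_force: [0.1, 0.4, 0.6]
opening: 0.0938
grip_force: 0.0
```

```bash
python3 w.py w3; python3 fin.py
```

```text
1.6667 [ 0.50804778 -0.15364556  0.31956587] -86.20186392360216 [-1.72890206e-03  5.71080213e-04 -9.99998342e-01] [0.05476945 0.39589806 0.57415123] 0.09376928553587591 [-3.62678796e-01  3.44543422e-01  1.67105163e+00 -8.79363706e-05
  1.12781664e+00  1.14186474e+00]
633 0.08753509569609871 ((508.6690368652344, -151.8931121826172), (29.636646270751953, 9.499804496765137), 4.1420793533325195) ((508.62921142578125, -151.73556518554688), 15.263348579406738) [211.8957346  258.39968404]
959 0.06251331552628453 ((508.8055725097656, -152.25811767578125), (32.16524124145508, 31.764501571655273), 4.90500020980835) ((508.3716125488281, -152.13619995117188), 16.51374053955078) [200.06465068 258.98957247]
```

>>> servo_tool(
  plan=[
    {"x": 0.05, "y": 0.1, "z": -2, "twist": 0},
    {"x": 0.05, "y": 0.15, "z": -4, "twist": 0},
    {"x": 0.05, "y": 0.15, "z": -5.3, "twist": 0},
    {"x": 0.05, "y": 0.15, "z": -5.3, "twist": 0},
    {"x": 0.05, "y": 0.15, "z": -5.3, "twist": 0},
  ],
)

```text
t: 2.13
eef_pos: [0.5093, -0.1516, 0.2682]
tcp_rot: [[0.998, 0.067, 0.001], [0.067, -0.998, -0.001], [0.001, 0.001, -1.0]]
contact_force: [-0.9, -0.2, 1.1]
opening: 0.0939
grip_force: 0.0
```

>>> servo_tool(
  plan=[
    {"x": 0, "y": 0, "z": 0, "twist": 0},
    {"x": 0, "y": 0, "z": 0, "twist": 0},
    {"x": 0, "y": 0, "z": 0, "twist": 0},
    {"x": 0, "y": 0, "z": 0, "twist": 0},
    {"x": 0, "y": 0, "z": 0, "twist": 0},
    {"x": 0, "y": 0, "z": 0, "twist": 0},
    {"x": 0, "y": 0, "z": 0, "twist": 0},
    {"x": 0, "y": 0, "z": 0, "twist": 0},
    {"x": 0, "y": 0, "z": 0, "twist": 0},
    {"x": 0, "y": 0, "z": 0, "twist": 0},
  ],
  grip=1,
  force=20,
)

```text
t: 2.97
eef_pos: [0.509, -0.1512, 0.2666]
tcp_rot: [[0.998, 0.067, -0.0], [0.067, -0.998, 0.0], [-0.0, -0.0, -1.0]]
contact_force: [-1.2, -0.2, 0.3]
opening: 0.0306
grip_force: 0.0
```

>>> servo_tool(
  plan=[
    {"x": 0, "y": 0, "z": 0, "twist": 0},
    {"x": 0, "y": 0, "z": 0, "twist": 0},
    {"x": 0, "y": 0, "z": 0, "twist": 0},
    {"x": 0, "y": 0, "z": 0, "twist": 0},
    {"x": 0, "y": 0, "z": 0, "twist": 0},
    {"x": 0, "y": 0, "z": 0, "twist": 0},
  ],
)

```text
t: 3.47
eef_pos: [0.509, -0.1511, 0.2666]
tcp_rot: [[0.998, 0.067, -0.0], [0.067, -0.998, 0.0], [-0.0, -0.0, -1.0]]
contact_force: [-0.3, -0.3, 0.5]
opening: 0.0102
grip_force: 20.0
```

Gripped: the opening is 10.2 mm, which matches the fin. Lifting.

>>> servo_tool(
  plan=[
    {"x": 0, "y": 0, "z": 0.5, "twist": 0},
    {"x": 0, "y": 0, "z": 1.5, "twist": 0},
    {"x": 0, "y": 0, "z": 3, "twist": 0},
    {"x": 0, "y": 0, "z": 5, "twist": 0},
    {"x": 0, "y": 0, "z": 7, "twist": 0},
    {"x": 0, "y": 0, "z": 9, "twist": 0},
    {"x": 0, "y": 0, "z": 11, "twist": 0},
    {"x": 0, "y": 0, "z": 12.5, "twist": 0},
    {"x": 0, "y": 0, "z": 13, "twist": 0},
    {"x": 0, "y": 0, "z": 13, "twist": 0},
  ],
)

```text
t: 4.3
eef_pos: [0.5089, -0.1511, 0.3982]
tcp_rot: [[0.998, 0.067, 0.002], [0.067, -0.998, -0.001], [0.002, 0.001, -1.0]]
contact_force: [-1.1, 0.8, -1.2]
opening: 0.0097
grip_force: 20.0
```

>>> servo_tool(
  plan=[
    {"x": 0, "y": 2, "z": 0, "twist": 1},
    {"x": 0, "y": 5, "z": 0, "twist": 3},
    {"x": 0, "y": 8.5, "z": 0, "twist": 5},
    {"x": 0, "y": 12, "z": 0, "twist": 7},
    {"x": 0, "y": 15.5, "z": 0, "twist": 9},
    {"x": 0, "y": 19, "z": 0, "twist": 11},
    {"x": 0, "y": 22.5, "z": 0, "twist": 13},
    {"x": 0, "y": 26, "z": 0, "twist": 15},
    {"x": 0, "y": 28, "z": 0, "twist": 17},
    {"x": 0, "y": 29.5, "z": 0, "twist": 18},
    {"x": 0, "y": 30, "z": 0, "twist": 18},
    {"x": 0, "y": 30, "z": 0, "twist": 18},
  ],
)

```text
t: 5.3
eef_pos: [0.5088, 0.1495, 0.3958]
tcp_rot: [[0.928, 0.373, -0.001], [0.373, -0.928, -0.0], [-0.001, -0.0, -1.0]]
contact_force: [0.1, 0.1, -1.1]
opening: 0.01
grip_force: 20.0
```

```bash
python3 w.py w4
```

```text
5.3 [0.50883939 0.14952978 0.39576607] -68.0948098834034 [-1.41802274e-03 -3.14879094e-04 -9.99998945e-01] [ 0.10739084  0.10473632 -1.13526114] 0.010005004574559802 [ 2.16753442e-01  2.63862648e-01  1.58822595e+00 -2.65421263e-06
  1.29095662e+00  1.40523264e+00]
```

View pics/w4.png

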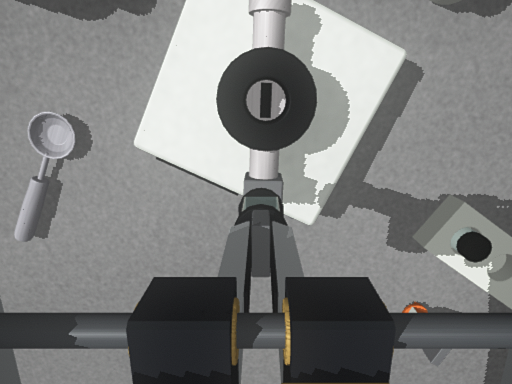

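The well is at (267,99) in the wrist view, with its slot nearly vertical at (266,100), so it is already almost in line with the fin. The held cell hangs at (262,205). I'm measuring the well, the slot and the held cell.

```bash
cat > well.py <<'E'
from h import *
d=np.load("wrist.npz"); W=d["W"]; z=W[...,2]; im=d["im"].astype(int).sum(-1); v,u=np.mgrid[:384,:512]
c=np.array([.578,.170])
for _ in range(5):
    r=np.hypot(W[...,0]-c[0],W[...,1]-c[1]); m=(abs(z-.105)<.004)&(r<.045)&(r>.012)&(v<175)
    p=W[m][:,:2]; (cx,cy),R=cv2.minEnclosingCircle((p*1000).astype(np.float32)); e=cv2.fitEllipse(cv2.convexHull((p*1000).astype(np.float32)))
    c=np.array(e[0])/1000
print("ring",c,R,e,(cx,cy),np.median(z[m]))
# inner edge
r=np.hypot(W[...,0]-c[0],W[...,1]-c[1])
f=(r<.0155)&(abs(z-.066)<.003)
s=(r<.017)&(z<.0625)
print("floor",f.sum(),np.median(z[f]),W[f].mean(0)); 
q=(W[s][:,:2]*1000).astype(np.float32); print("slot",len(q),cv2.minAreaRect(q),q.mean(0),np.linalg.eigh(np.cov(q.T)))
# arm axis: dark slot pixels, arms above deck
a=(r>.045)&(r<.095)&(z>.068)&(z<.108)&(v<175); p=W[a][:,:2]-c; print("arm",a.sum(),np.degrees(np.arctan2(*p.mean(0)[::-1])))
h=(z>.125)&(z<.24)&(abs(u-262)<40)&(v<235)
import sys
print("held",h.sum(),[W[rr,262].round(4).tolist() for rr in range(185,232,6)])
E
python3 well.py
```

```text
ring [0.5793938  0.17306079] 39.92840576171875 ((579.393798828125, 173.060791015625), (79.33736419677734, 79.37934112548828), 156.1106414794922) (579.4113159179688, 173.04977416992188) 0.10560087335106685
floor 576 0.06659838814226793 [0.57958533 0.17301788 0.06661172]
slot 384 ((579.3040771484375, 173.03549194335938), (30.280315399169922, 10.107446670532227), 21.764982223510742) [579.4129  173.07558] EighResult(eigenvalues=array([ 8.50580427, 80.7718328 ]), eigenvectors=array([[ 0.33080363, -0.94369961],
       [-0.94369961, -0.33080363]]))
arm 2109 20.23027205214491
held 2100 [[0.5139, 0.1503, 0.1026], [0.5218, 0.1537, 0.1513], [0.5183, 0.1524, 0.1535], [0.5183, 0.1524, 0.1669], [0.5222, 0.1541, 0.1916], [0.5222, 0.1541, 0.2016], [0.5222, 0.1542, 0.2111], [0.5208, 0.1536, 0.2156]]
```

>>> servo_tool(
  plan=[
    {"x": 1.5, "y": 0.5, "z": 0, "twist": 0},
    {"x": 4, "y": 1.4, "z": 0, "twist": 0},
    {"x": 6, "y": 2.0, "z": 0, "twist": 0},
    {"x": 7.1, "y": 2.4, "z": 0, "twist": -0.5},
    {"x": 7.1, "y": 2.4, "z": 0, "twist": -0.5},
    {"x": 7.1, "y": 2.4, "z": 0, "twist": -0.5},
    {"x": 7.1, "y": 2.4, "z": 0, "twist": -0.5},
  ],
)

```text
t: 5.93
eef_pos: [0.5796, 0.1719, 0.3964]
tcp_rot: [[0.932, 0.363, -0.001], [0.363, -0.932, -0.0], [-0.001, -0.0, -1.0]]
contact_force: [-0.1, 0.0, -1.4]
opening: 0.0098
grip_force: 20.0
```

```bash
python3 w.py w5; python3 - <<'E'
from h import *
s=get_state(); R=np.array(s["tcp_rot"])
d=np.load("wrist.npz"); W=d["W"]; z=W[...,2]; T=(W-s["eef_pos"])@R
# held cell in tool frame by height band
for a,b in((.12,.139),(.139,.145),(.145,.153),(.155,.18),(.184,.191),(.195,.215)):
    m=(z>a)&(z<b)&(abs(T[...,1])<.02)&(abs(T[...,0])<.03)
    t=T[m]; print(a,b,m.sum(), [np.percentile(t[:,i],[1,50,99]).round(4) for i in(0,1)] if m.sum() else "")
E
```

```text
5.9333 [0.57961116 0.17194083 0.3964277 ] -68.69031421454383 [-6.41573690e-04 -1.97267684e-04 -9.99999775e-01] [-0.06486133  0.04125207 -1.44092496] 0.00975622684415067 [ 2.27809587e-01  4.28480502e-01  1.36609777e+00 -4.84768052e-05
  1.34768394e+00  1.42669246e+00]
0.12 0.139 0 
0.139 0.145 5 [array([0.0131, 0.0132, 0.0135]), array([-0.0032,  0.0026,  0.0041])]
0.145 0.153 294 [array([-0.0023,  0.0111,  0.0154]), array([-0.0153,  0.0008,  0.0161])]
0.155 0.18 300 [array([0.0097, 0.0101, 0.0106]), array([-0.0115,  0.0004,  0.0117])]
0.184 0.191 152 [array([0.004 , 0.0137, 0.0157]), array([-0.0152,  0.0004,  0.0155])]
0.195 0.215 619 [array([0.0074, 0.0093, 0.0147]), array([-0.0161,  0.0003,  0.0161])]
```

View pics/w5.png

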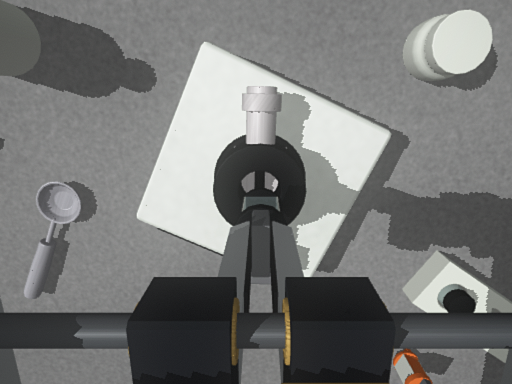

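The view shows the cell hanging over the ring, with the well partly hidden at (262,185). The held cell's offset in the tool frame is about (-0.9, +0.3) mm. I'm correcting for it and descending to just above the mouth.

>>> servo_tool(
  plan=[
    {"x": 0.05, "y": 0.1, "z": -1, "twist": 0},
    {"x": 0.05, "y": 0.15, "z": -2, "twist": 0},
    {"x": 0.05, "y": 0.15, "z": -2.8, "twist": 0},
    {"x": 0.05, "y": 0.15, "z": -2.8, "twist": 0},
    {"x": 0.05, "y": 0.15, "z": -2.8, "twist": 0},
    {"x": 0.05, "y": 0.15, "z": -2.8, "twist": 0},
  ],
)

```text
t: 6.48
eef_pos: [0.5805, 0.1744, 0.3688]
tcp_rot: [[0.931, 0.364, 0.0], [0.364, -0.931, 0.0], [0.0, 0.0, -1.0]]
contact_force: [0.4, -0.2, -0.4]
opening: 0.0098
grip_force: 20.0
```

```bash
python3 w.py w6; python3 - <<'E'
from h import *
s=get_state(); R=np.array(s["tcp_rot"]); P=[get_state()["eef_pos"] for _ in range(3)]; print(P)
d=np.load("wrist.npz"); W=d["W"]; z=W[...,2]; T=(W-s["eef_pos"])@R
c=np.array([.5794,.1731]); r=np.hypot(W[...,0]-c[0],W[...,1]-c[1]); v=np.mgrid[:384,:512][0]
m=(abs(z-.1055)<.002)&(r<.043)&(r>.015); p=W[m][:,:2]; ro=np.hypot(*(p-c).T)
from scipy.optimize import least_squares
ang=np.arctan2(*(p-c).T[::-1]); pts=[]
for k in np.arange(-180,180,6):
    g=p[(np.degrees(ang)>=k)&(np.degrees(ang)<k+6)]
    if len(g)>3:
        q=g[np.argmax(np.hypot(*(g-c).T))]
        if np.hypot(*(q-c))>.037: pts.append(q)
pts=np.array(pts); f=least_squares(lambda a:np.hypot(*(pts-a[:2]).T)-a[2],[*c,.04],loss="soft_l1",f_scale=.0005); print("ring",f.x,len(pts))
o=s["eef_pos"][2]-.3964
for a,b in((.155,.18),(.184,.191)):
    m=(z>a+o)&(z<b+o)&(abs(T[...,1])<.02)&(abs(T[...,0])<.03); t=T[m]; print([np.percentile(t[:,i],[1,50,99]).round(4) for i in(0,1)])
E
```

```text
6.4833 [0.58051914 0.17439748 0.36878242] -68.6338930141209 [ 1.46569823e-04  4.06357143e-05 -9.99999988e-01] [ 0.36250829 -0.18236391 -0.35758283] 0.009791442817342651 [2.31420169e-01 4.53839585e-01 1.39520139e+00 6.17284004e-06
 1.29239970e+00 1.42930588e+00]
[array([0.58052736, 0.17437484, 0.36905848]), array([0.58052736, 0.17437484, 0.36905848]), array([0.58052736, 0.17437484, 0.36905848])]
ring [0.57972932 0.17326702 0.039451  ] 46
[array([0.0097, 0.0101, 0.0106]), array([-0.0117, -0.0004,  0.0116])]
[array([0.0036, 0.0137, 0.0157]), array([-0.0153, -0.0004,  0.0153])]
```

>>> servo_tool(
  plan=[
    {"x": 0, "y": -0.08, "z": -0.3, "twist": 0},
    {"x": 0, "y": -0.08, "z": -0.6, "twist": 0},
    {"x": 0, "y": -0.08, "z": -0.9, "twist": 0},
    {"x": 0, "y": -0.08, "z": -1.2, "twist": 0},
    {"x": 0, "y": -0.08, "z": -1.2, "twist": 0},
  ],
)

```text
t: 6.95
eef_pos: [0.5804, 0.1735, 0.3558]
tcp_rot: [[0.931, 0.364, -0.001], [0.364, -0.931, -0.0], [-0.001, -0.0, -1.0]]
contact_force: [-0.1, -0.1, -0.9]
opening: 0.0101
grip_force: 20.0
```

>>> servo_tool(
  plan=[
    {"x": 0, "y": 0, "z": -0.2, "twist": 0},
    {"x": 0, "y": 0, "z": -0.4, "twist": 0},
    {"x": 0, "y": 0, "z": -0.5, "twist": 0},
    {"x": 0, "y": 0, "z": -0.5, "twist": 0},
  ],
)

```text
t: 7.28
eef_pos: [0.5805, 0.1735, 0.3514]
tcp_rot: [[0.931, 0.364, -0.0], [0.364, -0.931, -0.0], [-0.0, -0.0, -1.0]]
contact_force: [-0.7, -0.3, -1.0]
opening: 0.0097
grip_force: 20.0
```

>>> servo_tool(
  plan=[
    {"x": 0, "y": 0, "z": -0.3, "twist": 0},
    {"x": 0, "y": 0, "z": -0.7, "twist": 0},
    {"x": 0, "y": 0, "z": -1.1, "twist": 0},
    {"x": 0, "y": 0, "z": -1.5, "twist": 0},
    {"x": 0, "y": 0, "z": -1.9, "twist": 0},
    {"x": 0, "y": 0, "z": -2.3, "twist": 0},
    {"x": 0, "y": 0, "z": -2.4, "twist": 0},
    {"x": 0, "y": 0, "z": -2.4, "twist": 0},
  ],
)

```text
t: 7.95
eef_pos: [0.5805, 0.1735, 0.3272]
tcp_rot: [[0.931, 0.364, -0.001], [0.364, -0.931, -0.0], [-0.001, -0.0, -1.0]]
contact_force: [0.4, -0.1, -1.1]
opening: 0.0095
grip_force: 20.0
```

>>> servo_tool(
  plan=[
    {"x": 0, "y": 0, "z": -0.2, "twist": 0},
    {"x": 0, "y": 0, "z": -0.3, "twist": 0},
    {"x": 0, "y": 0, "z": -0.4, "twist": 0},
    {"x": 0, "y": 0, "z": -0.5, "twist": 0},
    {"x": 0, "y": 0, "z": -0.5, "twist": 0},
  ],
)

```text
t: 8.37
eef_pos: [0.5805, 0.1735, 0.3225]
tcp_rot: [[0.931, 0.364, -0.0], [0.364, -0.931, -0.0], [-0.0, -0.0, -1.0]]
contact_force: [-0.5, -0.3, -0.5]
opening: 0.0094
grip_force: 20.0
```

>>> servo_tool(
  plan=[
    {"x": 0, "y": 0, "z": -0.05, "twist": 0},
    {"x": 0, "y": 0, "z": -0.1, "twist": 0},
    {"x": 0, "y": 0, "z": -0.1, "twist": 0},
  ],
)

```text
t: 8.62
eef_pos: [0.5805, 0.1735, 0.3216]
tcp_rot: [[0.931, 0.364, -0.0], [0.364, -0.931, 0.0], [-0.0, -0.0, -1.0]]
contact_force: [0.3, 0.6, -1.3]
opening: 0.0098
grip_force: 20.0
```

>>> servo_tool(
  plan=[
    {"x": 0, "y": 0, "z": -0.05, "twist": 0},
    {"x": 0, "y": 0, "z": -0.1, "twist": 0},
    {"x": 0, "y": 0, "z": -0.15, "twist": 0},
    {"x": 0, "y": 0, "z": -0.15, "twist": 0},
  ],
)

```text
t: 8.95
eef_pos: [0.5805, 0.1735, 0.32]
tcp_rot: [[0.931, 0.364, -0.0], [0.364, -0.931, -0.0], [-0.0, -0.0, -1.0]]
contact_force: [-0.3, -0.5, -0.9]
opening: 0.0096
grip_force: 20.0
```

The key is entering the slot: the origin is at about 63.4 mm with no force. Creeping down to the floor.

>>> servo_tool(
  plan=[
    {"x": 0, "y": 0, "z": -0.07, "twist": 0},
    {"x": 0, "y": 0, "z": -0.14, "twist": 0},
    {"x": 0, "y": 0, "z": -0.2, "twist": 0},
    {"x": 0, "y": 0, "z": -0.25, "twist": 0},
    {"x": 0, "y": 0, "z": -0.25, "twist": 0},
  ],
)

```text
t: 9.37
eef_pos: [0.5805, 0.1735, 0.3175]
tcp_rot: [[0.931, 0.364, -0.0], [0.364, -0.931, -0.0], [-0.0, -0.0, -1.0]]
contact_force: [0.7, 0.5, -0.9]
opening: 0.0099
grip_force: 20.0
```

>>> servo_tool(
  plan=[
    {"x": 0, "y": 0, "z": -0.05, "twist": 0},
    {"x": 0, "y": 0, "z": -0.08, "twist": 0},
    {"x": 0, "y": 0, "z": -0.08, "twist": 0},
  ],
)

```text
t: 9.62
eef_pos: [0.5805, 0.1736, 0.3168]
tcp_rot: [[0.931, 0.364, -0.0], [0.364, -0.931, -0.0], [-0.0, -0.0, -1.0]]
contact_force: [-0.1, 0.5, -1.0]
opening: 0.0097
grip_force: 20.0
```

>>> servo_tool(
  plan=[
    {"x": 0, "y": 0, "z": -0.02, "twist": 0},
    {"x": 0, "y": 0, "z": -0.04, "twist": 0},
    {"x": 0, "y": 0, "z": -0.04, "twist": 0},
  ],
)

```text
t: 9.87
eef_pos: [0.5805, 0.1735, 0.3167]
tcp_rot: [[0.931, 0.364, 0.0], [0.364, -0.931, 0.0], [0.0, 0.0, -1.0]]
contact_force: [-0.9, -0.8, 2.2]
opening: 0.0102
grip_force: 20.0
```

Floor contact is about 3 N at the expected home height. Releasing.

>>> servo_tool(
  plan=[
    {"x": 0, "y": 0, "z": 0, "twist": 0},
    {"x": 0, "y": 0, "z": 0, "twist": 0},
    {"x": 0, "y": 0, "z": 0, "twist": 0},
    {"x": 0, "y": 0, "z": 0, "twist": 0},
    {"x": 0, "y": 0, "z": 0, "twist": 0},
    {"x": 0, "y": 0, "z": 0, "twist": 0},
    {"x": 0, "y": 0, "z": 0, "twist": 0},
    {"x": 0, "y": 0, "z": 0, "twist": 0},
    {"x": 0, "y": 0, "z": 0, "twist": 0},
    {"x": 0, "y": 0, "z": 0, "twist": 0},
  ],
  grip=0.4,
)

```text
t: 10.7
eef_pos: [0.5805, 0.1735, 0.3164]
tcp_rot: [[0.931, 0.364, -0.0], [0.364, -0.931, 0.0], [-0.0, -0.0, -1.0]]
contact_force: [0.3, 1.0, -0.1]
opening: 0.0566
grip_force: 0.0
```

>>> servo_tool(
  plan=[
    {"x": 0, "y": 0, "z": 0.5, "twist": 0},
    {"x": 0, "y": 0, "z": 1.5, "twist": 0},
    {"x": 0, "y": 0, "z": 3, "twist": 0},
    {"x": 0, "y": 0, "z": 5, "twist": 0},
    {"x": 0, "y": 0, "z": 7, "twist": 0},
    {"x": 0, "y": 0, "z": 9, "twist": 0},
    {"x": -3, "y": -1, "z": 9, "twist": 0},
    {"x": -5, "y": -2, "z": 9, "twist": 0},
    {"x": -5, "y": -2, "z": 9, "twist": 0},
    {"x": -5, "y": -2, "z": 9, "twist": 0},
  ],
)

```text
t: 11.53
eef_pos: [0.5301, 0.1534, 0.4079]
tcp_rot: [[0.931, 0.364, 0.002], [0.364, -0.931, 0.0], [0.002, 0.0, -1.0]]
contact_force: [1.3, 0.3, -0.4]
opening: 0.0564
grip_force: 0.0
```

```bash
python3 w.py w7; python3 - <<'E'
from h import *
d=np.load("wrist.npz"); W=d["W"]; z=W[...,2]; r=np.hypot(W[...,0]-.5796,W[...,1]-.1732)
for n,m in dict(fin=(r<.025)&(z>.125)&(z<.15),cap=(r<.0165)&(abs(z-.112)<.005),ring=(r>.025)&(r<.038)&(abs(z-.105)<.004)).items(): print(n,m.sum(),np.median(z[m]),cv2.minAreaRect((W[m][:,:2]*1000).astype(np.float32)))
E
```

```text
11.5333 [0.53008144 0.15335927 0.40794196] -68.65484078709454 [ 1.81154799e-03  4.00684822e-04 -9.99998279e-01] [ 1.31911894  0.3163997  -0.36172173] 0.056380606477344795 [2.15248014e-01 3.01110602e-01 1.51165786e+00 4.64784091e-06
 1.32696886e+00 1.41349965e+00]
fin 539 0.13747927681808897 ((579.6875610351562, 173.1363067626953), (30.160364151000977, 9.12342357635498), 21.38524055480957)
cap 749 0.11259676153506376 ((580.3604736328125, 173.461669921875), (30.785099029541016, 31.30992317199707), 22.119213104248047)
ring 3698 0.10565404728277492 ((579.9312744140625, 173.25244140625), (75.31364440917969, 75.55079650878906), 21.27074432373047)
```

View pics/w7.png

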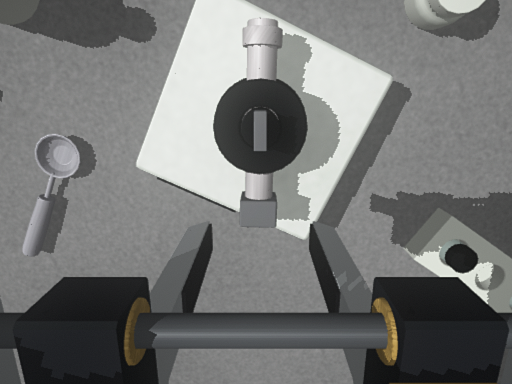

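The cell stands at (260,130) with its fin along the lamp–detector line. Its cap is 6.9 mm above the ring, so it is home, and the gripper is clear.

```bash
python3 -c "
from plant import job_done; print(job_done())"
```

```text
the job is handed in; nothing more can be done
None
```

The finned cell is home in the photometer well with its key in the slot, upright, released and the arm clear; it went in already lined up with the slot, so no turning on the floor was needed, contact was about 3 N, and I handed the job in at about 11.5 s.

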